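Shut the hatch and press the start key

ROBOT

A 6-joint arm with a two-finger parallel gripper is mounted at the origin on the work surface. World frame = base frame: x ahead of the robot, y to its left, z up, the work surface at z = 0. Lengths are in m, angles in rad, forces in N, time in s.
With the tool pointing down it reaches from about 0.35 to 0.775 m from the base axis. Payload 5.5 kg.
Tool frame: the origin (TCP) lies midway between the tips of the shut fingers; the grasp point (between the pads) lies 19 mm behind it; z points along the fingers, x is the direction in which the jaws open and shut, and the axes are right-handed (so a half turn about z gives the same grasp; the last joint's range is limited). The gripper opens to 85 mm and grips with 20 to 120 N. Pads are 22 mm wide; open, the fingers measure 114 mm over their backs; the gripper's body (76 mm by 85 mm) begins 54 mm behind the grasp point. The pads swing forward as they close: fully open they stand 13 mm farther back than shut.
Start: joints at [0.974, 0.313, 0.046, 1.304, 0, 1.431], TCP at [0.254, 0.516, 0.231] pointing down, gripper open.
Joint ranges: [-2.76, 2.76], [-0.86, 1.69], [-1.03, 1.26], [-2.2, 2.34], [-1.47, 1.5], [-3.14, 3.14]. Speed limits (rad/s): [2.57, 2.57, 3.14, 3.14, 3.14, 3.14].

INTERFACE

Orientations are given as a unit quaternion [w, x, y, z].
In Python, from workcell import env gives the robot as it stands.
- The arm moves only by the tool servo_tool, never from a script. Its argument "targets" is a list of rows, each an object with "xyz": the shift along the tool's x, y, z in m, a list of three; "twist": the turn, a rotation vector about the tool's x, y, z in rad, a list of three; "jaw": the opening, from 0 (shut) to 1 (fully open). A call has 1 to 12 rows; each row is the pose to reach, as a shift and turn from the pose commanded when the call began, along the tool's axes at that moment; what a row does not reach only later rows make up. A row lasts 1/12 s, in which the tool goes at most 41.7 mm and 7.16 degrees, less where a joint would pass 70% of its speed; a pose out of reach is approached as far as the arm can. A call with a gripper value outside its range is refused whole. The fingers move at their own pace and stop on an object; "squeeze" is the grip in N (left out, the last holds). Time passes only in rows, so rows that repeat a pose let the fingers close. It gives the time, the measured TCP pose, the force and the opening at its end, in the units of the state.
- env.get_state(): the state, without advancing time (a new reading comes with each control period).
- env.read_camera(name): name is "side" or "top"; returns a dict with "color" (480x640x3 uint8, red, green, blue), "depth" (480x640 float32, m along the optical axis (not along the pixel's ray), 0 where there is no reading), "fx", "fy", "cx", "cy" (pixels), "eye" and "attitude" of the camera in the world. Camera axes: x right, y down, z forward; pixel columns grow to the right and rows downward; lengths in m; the calibration is good to about 2 mm. A picture is of the moment at which its call begins.
- env.hand_in(): hands the job in, once; it reports no verdict.
The state is a dict: "clock": time; "joint_pos": joint angles; "qvel": joint speeds; "tau": joint torques, N m; "tcp_pos": TCP position; "orientation": TCP orientation; "wrist_force": force on the tool from outside, world axes, zero at the start; "ft_torque": the same for the moment, N m; "finger_gap": finger opening in m.
Only numpy, scipy, OpenCV 4.12 (cv2) and the standard library are available. Lean on these libraries where they do the work, as an engineer would, in place of code of your own. Each camera call takes 0.05 s, during which the arm holds its last target. There are 200 camera calls.

TASK

Start the sectioning run: with the fingertips, gently push the blue sliding hatch fully home over the well of the white unit, and only then press the green switch key fully down and let it come back up, using a light touch. Leave its pod where it stands; do not pick up anything, and do not touch the yellow, red and white switches or the other things standing loose on the bench.

Things in the scene. Friction and masses are not known exactly. Their poses are not given: they have to be found in the camera images.
- unit: Fixed low white sectioning unit, 220 mm along its own x, 360 mm along its own y, origin at the centre of its underside on the bench. Its flat deck is 100 mm above the bench, with a dark square well (90 mm) sunk in it at own y = +90 mm. It stands turned by up to about 23 degrees. Two 6 mm high steel guide rails run along own y at own x = -66 and +66 mm; a black end stop stands 30 mm above the deck at own y = +150 to +160 mm
- hatch_push (a point): Centre of the rear end face of the blue sliding hatch: the face that looks to the unit's own -y and must be pushed towards the unit's own +y. The hatch is a block 120 x 120 mm in plan, its underside 1 mm and its top 31 mm above the deck (top 131 mm above the bench); this point is 116 mm above the bench, on the unit's own x = 0. The point's axes are those of the unit. There is nothing on the deck on the -y side of the face except the rails
- hatch (a joint): How far the blue hatch is open, in m: 0 = home, covering the well, against its stop; up to 0.11 = open. It grows as the hatch slides to the unit's own -y. About 2 N of friction; it stays where it is left
- green_pod: Loose round grey switch pod with the green key on top, the one to press: 62 mm diameter, 26 mm high, 0.3 kg, standing free on the bench; origin at the centre of its underside
- green_top (a point): Centre of the top face of the green key (a round key, 34 mm diameter), 38 mm above the bench when released; moves down as the key is pressed. The key stands 12 mm proud of its pod
- green_key (a joint): How far the green key is pressed, in m: 0 = released, 0.006 = fully down. Spring: starts to move at about 1.5 N, fully down at about 4.5 N, comes back up by itself
- yellow_pod: Loose round grey switch pod with the yellow key on top, to be left alone: 62 mm diameter, 26 mm high, 0.3 kg, standing free on the bench; origin at the centre of its underside
- yellow_top (a point): Centre of the top face of the yellow key (a round key, 34 mm diameter), 38 mm above the bench when released; moves down as the key is pressed. The key stands 12 mm proud of its pod
- yellow_key (a joint): How far the yellow key is pressed, in m: 0 = released, 0.006 = fully down. Spring: starts to move at about 1.5 N, fully down at about 4.5 N, comes back up by itself
- red_pod: Loose round grey switch pod with the red key on top, to be left alone: 62 mm diameter, 26 mm high, 0.3 kg, standing free on the bench; origin at the centre of its underside
- red_top (a point): Centre of the top face of the red key (a round key, 34 mm diameter), 38 mm above the bench when released; moves down as the key is pressed. The key stands 12 mm proud of its pod
- red_key (a joint): How far the red key is pressed, in m: 0 = released, 0.006 = fully down. Spring: starts to move at about 1.5 N, fully down at about 4.5 N, comes back up by itself
- white_pod: Loose round grey switch pod with the white key on top, to be left alone: 62 mm diameter, 26 mm high, 0.3 kg, standing free on the bench; origin at the centre of its underside
- white_top (a point): Centre of the top face of the white key (a round key, 34 mm diameter), 38 mm above the bench when released; moves down as the key is pressed. The key stands 12 mm proud of its pod
- white_key (a joint): How far the white key is pressed, in m: 0 = released, 0.006 = fully down. Spring: starts to move at about 1.5 N, fully down at about 4.5 N, comes back up by itself
- jar: Loose closed glass jar, 48 mm diameter, 60 mm high, origin at the centre of its underside; leave alone
- bottle: Loose small amber bottle with black cap, 50 mm diameter, 85 mm high, origin at the centre of its underside; leave alone
- dish: Loose closed clear dish, 94 mm diameter, 18 mm high, origin at the centre of its underside; leave alone
- case: Loose orange specimen case, 50 x 85 x 25 mm high, origin at the centre of its underside; leave alone

How it is judged:
By the outcome, as a careful person would: the job done as asked, in the order asked, and still so for the second after the job is handed in, with the robot touching nothing.
It also fails if it takes over 48 s, if anything falls off the work surface, if the arm or the gripper's body presses on something with over 40 N, if the wrist force passes 120 N, or if a joint passes its speed limit or range.

## Working session

There is one attempt and no reset: what is moved stays moved. The work goes in short steps, Python scripts to look and compute and a tool call to move; the robot and the scene stay as the last step left them, time stands still between calls to the robot, and variables do not carry over. Pictures are saved under pics/ and viewed, about 8 in all and at most 12, crops included, and the job is handed in when it is done.

Besides the shell and the picture viewer there is one more tool, called after "Request:" as name(argument=value, ...) on one line, values as JSON. servo_tool: Moves the arm, as the interface text tells. Its arguments: {"type":"object","properties":{"targets":{"type":"array","items":{"type":"object","properties":{"xyz":{"type":"array","items":{"type":"number"}},"twist":{"type":"array","items":{"type":"number"}},"jaw":{"type":"number"}}}},"squeeze":{"type":"number"}},"required":["targets"]}

```bash
mkdir -p pics; cat > h.py <<'E'
import numpy as np, cv2
from workcell import env
from scipy.spatial.transform import Rotation as R
def cam(n):
    c=env.read_camera(n); return c
def rot(c):
    a=np.array(c["attitude"])
    return a if a.shape==(3,3) else R.from_quat(a[[1,2,3,0]]).as_matrix()
def cloud(c):
    d=c["depth"]; v,u=np.mgrid[:480,:640]
    p=np.stack([(u-c["cx"])/c["fx"]*d,(v-c["cy"])/c["fy"]*d,d],-1)
    return p@rot(c).T+np.array(c["eye"])
def save(c,n): cv2.imwrite("pics/"+n,c["color"][:,:,::-1])
E
python3 - <<'E'
from h import *
for n in("top","side"):
    c=cam(n); save(c,n+"0.png"); P=cloud(c); np.savez(n+"0.npz",P=P,col=c["color"],d=c["depth"])
    print(n,c["eye"],c["attitude"],c["fx"])
s=env.get_state(); print(s)
E
```

```text
top [ 0.42983183 -0.02086075  1.35509679] [-0.03946122  0.7161006  -0.69568651  0.04078019] 536.0388144936534
side [0.43770878 0.51793068 0.75325639] [ 0.03716992 -0.07469541  0.93362359 -0.34840491] 436.8092238822467
{'clock': 0.1, 'joint_pos': array([ 9.74373765e-01,  3.13969570e-01,  4.51103720e-02,  1.30360268e+00,
       -1.02436838e-05,  1.43123142e+00]), 'qvel': array([-2.64839693e-03, -1.85547950e-03,  2.32468639e-03,  4.20758045e-05,
        1.05408477e-03,  2.85490752e-04]), 'tau': array([ 2.71379613e-03, -4.81724918e+01,  2.99243885e+01,  1.27058389e-02,
       -9.04857075e-05,  5.88062207e-06]), 'tcp_pos': array([0.25338906, 0.51565875, 0.23048013]), 'orientation': array([ 3.42281163e-04,  8.48860767e-01,  5.28615838e-01, -7.59202742e-04]), 'wrist_force': array([ 0.7198873 ,  0.06448676, -0.33686502]), 'ft_torque': array([ 0.00721135, -0.02043416, -0.00912027]), 'finger_gap': 0.08533794444685557}
```

View pics/top0.png

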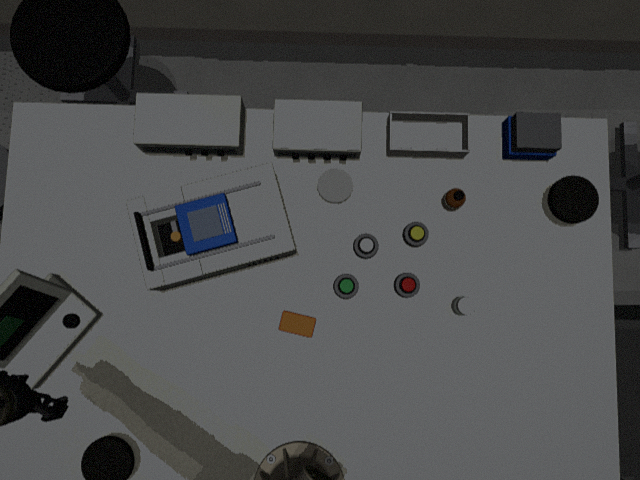

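View pics/side0.png

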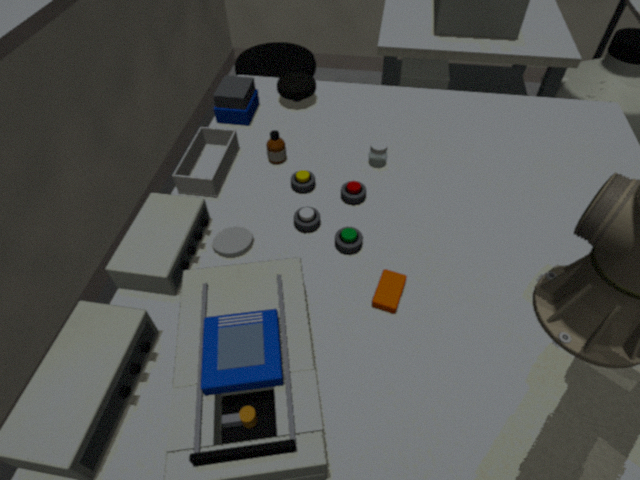

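The top view shows the hatch at (208,223), the end stop at (142,240), green key at (346,286) and white at (366,245). The side view confirms this layout: the hatch must go left in the top image. Next I measure.

```bash
python3 - <<'E'
from h import *
for n in("top","side"):
    z=np.load(n+"0.npz"); P=z["P"]; hsv=cv2.cvtColor(z["col"],cv2.COLOR_RGB2HSV); H,S,V=[hsv[...,i].astype(int) for i in range(3)]
    ok=z["d"]>0; Z=P[...,2]
    reg=np.zeros((480,640),bool)
    if n=="top": reg[150:300,110:310]=1
    else: reg[250:480,160:340]=1
    b=ok&reg&(abs(H-110)<15)&(S>120)&(Z>.115)&(Z<.145)
    # whole hatch top incl. grey window
    m=cv2.morphologyEx(b.astype(np.uint8),cv2.MORPH_CLOSE,np.ones((45,45)))>0
    m&=ok&(Z>.115)&(Z<.145)
    q=P[m]; r=cv2.minAreaRect(q[:,:2].astype(np.float32)); print(n,"hatch",r,np.median(q[:,2]),m.sum())
    print(np.round(cv2.boxPoints(r),4).tolist())
    k=ok&reg&(V<60)&(Z>.118)&(Z<.14)&~m
    if k.sum()>20:
        rr=cv2.minAreaRect(P[k][:,:2].astype(np.float32)); print(" stop",rr,k.sum())
    w=ok&reg&(Z>.09)&(Z<.11); rr=cv2.minAreaRect(P[w][:,:2].astype(np.float32)); print(" deck",rr,np.median(P[w][:,2]))
    g=ok&(abs(H-68)<15)&(S>120)&(Z>.025)&(Z<.05)&(np.hypot(P[...,0]-.4,P[...,1])<.25)
    q=P[g]; print(" green",q.mean(0) if g.any() else None,np.median(q,0), np.ptp(q,0),g.sum(), cv2.minEnclosingCircle(q[:,:2].astype(np.float32)))
    # things above deck near the well
    o=ok&reg&(abs(H-15)<8)&(S>120); print(" well obj z",np.percentile(Z[o],[5,95]) if o.any() else None)
    if n=="top":
        for nm,(u,v) in dict(white=(366,245),yellow=(416,233),red=(407,285),dish=(335,186),case=(297,323)).items(): print(nm,np.round(P[v,u],3))
E
```

```text
top hatch ((0.6047030091285706, 0.2760515511035919), (0.12436998635530472, 0.21407093107700348), 18.903209686279297) 0.13213045624173103 2888
[[0.5112000107765198, 0.3571999967098236], [0.5805000066757202, 0.15459999442100525], [0.698199987411499, 0.1949000060558319], [0.6288999915122986, 0.39750000834465027]]
 stop ((0.6060692667961121, 0.27905863523483276), (0.13969536125659943, 0.21590271592140198), 17.43269920349121) 177
 deck ((0.6212095022201538, 0.2288368046283722), (0.22187402844429016, 0.3607250452041626), 17.10651206970215) 0.10108887523832688
 green [ 0.49152097 -0.10179071  0.037322  ] [ 0.49094696 -0.10112289  0.03847833] [0.13065943 0.05554567 0.02076141] 172 ((0.5393806099891663, -0.11290401965379715), 0.06798271834850311)
 well obj z [0.04595513 0.12991124]
white [ 0.592 -0.149  0.036]
yellow [ 0.626 -0.272  0.035]
red [ 0.496 -0.25   0.04 ]
dish [ 0.743 -0.069  0.018]
case [0.395 0.017 0.025]
side hatch ((0.6056405901908875, 0.27968186140060425), (0.13839617371559143, 0.21346178650856018), 16.87101173400879) 0.1304239510028986 6487
[[0.508400022983551, 0.36169999837875366], [0.5703999996185303, 0.1574999988079071], [0.7027999758720398, 0.19760000705718994], [0.6409000158309937, 0.4018999934196472]]
 stop ((0.582288920879364, 0.3409186899662018), (0.13673348724842072, 0.09549378603696823), 10.99630069732666) 256
 deck ((0.6220595836639404, 0.22849224507808685), (0.2204681783914566, 0.3611486852169037), 16.960376739501953) 0.09940861768041487
 green [ 0.48943591 -0.09716433  0.03505753] [ 0.48957479 -0.09616118  0.03650725] [0.03513113 0.0331139  0.01504495] 190 ((0.488806813955307, -0.10046371072530746), 0.018715351819992065)
 well obj z [0.04541817 0.12772328]
```

Request:
servo_tool(targets=[{"xyz":[-0.006,0.018,0],"twist":[0,0,0.03],"jaw":0},{"xyz":[-0.017,0.05,0],"twist":[0,0,0.08],"jaw":0},{"xyz":[-0.03,0.088,0],"twist":[0,0,0.15],"jaw":0},{"xyz":[-0.043,0.126,0],"twist":[0,0,0.22],"jaw":0},{"xyz":[-0.056,0.164,0],"twist":[0,0,0.29],"jaw":0},{"xyz":[-0.069,0.202,0],"twist":[0,0,0.36],"jaw":0},{"xyz":[-0.082,0.24,0],"twist":[0,0,0.43],"jaw":0},{"xyz":[-0.095,0.278,0],"twist":[0,0,0.5],"jaw":0},{"xyz":[-0.108,0.316,0],"twist":[0,0,0.57],"jaw":0},{"xyz":[-0.121,0.354,0],"twist":[0,0,0.64],"jaw":0},{"xyz":[-0.133,0.388,0],"twist":[0,0,0.71],"jaw":0},{"xyz":[-0.14,0.412,0],"twist":[0,0,0.78],"jaw":0}])

```text
clock: 1.1
tcp_pos: [0.5634, 0.2058, 0.2307]
orientation: [0.0, 0.987, 0.163, -0.0]
wrist_force: [0.5, 0.2, -0.3]
finger_gap: 0.0002
```

Request:
servo_tool(targets=[{"xyz":[0.012,0.024,0],"twist":[0,0,0.03],"jaw":0},{"xyz":[0.028,0.055,0],"twist":[0,0,0.03],"jaw":0},{"xyz":[0.044,0.088,0.005],"twist":[0,0,0.03],"jaw":0},{"xyz":[0.054,0.108,0.015],"twist":[0,0,0.03],"jaw":0},{"xyz":[0.059,0.117,0.035],"twist":[0,0,0.03],"jaw":0},{"xyz":[0.059,0.117,0.06],"twist":[0,0,0.03],"jaw":0},{"xyz":[0.059,0.117,0.08],"twist":[0,0,0.03],"jaw":0},{"xyz":[0.059,0.117,0.098],"twist":[0,0,0.03],"jaw":0},{"xyz":[0.059,0.117,0.11],"twist":[0,0,0.03],"jaw":0},{"xyz":[0.059,0.117,0.117],"twist":[0,0,0.03],"jaw":0},{"xyz":[0.059,0.117,0.117],"twist":[0,0,0.03],"jaw":0}])

```text
clock: 2.02
tcp_pos: [0.6543, 0.1174, 0.1118]
orientation: [-0.0, 0.988, 0.151, -0.002]
wrist_force: [-1.0, -0.4, 0.5]
finger_gap: -0.0002
```

Request:
servo_tool(targets=[{"xyz":[0,-0.01,0],"jaw":0},{"xyz":[0,-0.022,0],"jaw":0},{"xyz":[0,-0.032,0],"jaw":0},{"xyz":[0,-0.038,0],"jaw":0},{"xyz":[0,-0.042,0],"jaw":0},{"xyz":[0,-0.046,0],"jaw":0},{"xyz":[0,-0.05,0],"jaw":0},{"xyz":[0,-0.054,0],"jaw":0},{"xyz":[0,-0.058,0],"jaw":0},{"xyz":[0,-0.062,0],"jaw":0},{"xyz":[0,-0.066,0],"jaw":0},{"xyz":[0,-0.07,0],"jaw":0}])

```text
schema error: expected keys xyz, twist, jaw
```

Request:
servo_tool(targets=[{"xyz":[0,-0.01,0],"twist":[0,0,0],"jaw":0},{"xyz":[0,-0.022,0],"twist":[0,0,0],"jaw":0},{"xyz":[0,-0.032,0],"twist":[0,0,0],"jaw":0},{"xyz":[0,-0.038,0],"twist":[0,0,0],"jaw":0},{"xyz":[0,-0.042,0],"twist":[0,0,0],"jaw":0},{"xyz":[0,-0.046,0],"twist":[0,0,0],"jaw":0},{"xyz":[0,-0.05,0],"twist":[0,0,0],"jaw":0},{"xyz":[0,-0.054,0],"twist":[0,0,0],"jaw":0},{"xyz":[0,-0.058,0],"twist":[0,0,0],"jaw":0},{"xyz":[0,-0.062,0],"twist":[0,0,0],"jaw":0},{"xyz":[0,-0.066,0],"twist":[0,0,0],"jaw":0},{"xyz":[0,-0.07,0],"twist":[0,0,0],"jaw":0}])

```text
clock: 3.02
tcp_pos: [0.6351, 0.1844, 0.1146]
orientation: [0.0, 0.989, 0.151, 0.0]
wrist_force: [1.8, -1.9, 2.4]
finger_gap: 0.0003
```

Request:
servo_tool(targets=[{"xyz":[0,-0.005,0],"twist":[0,0,0],"jaw":0},{"xyz":[0,-0.01,0],"twist":[0,0,0],"jaw":0},{"xyz":[0,-0.015,0],"twist":[0,0,0],"jaw":0},{"xyz":[0,-0.02,0],"twist":[0,0,0],"jaw":0},{"xyz":[0,-0.025,0],"twist":[0,0,0],"jaw":0},{"xyz":[0,-0.03,0],"twist":[0,0,0],"jaw":0},{"xyz":[0,-0.035,0],"twist":[0,0,0],"jaw":0},{"xyz":[0,-0.04,0],"twist":[0,0,0],"jaw":0},{"xyz":[0,-0.044,0],"twist":[0,0,0],"jaw":0},{"xyz":[0,-0.047,0],"twist":[0,0,0],"jaw":0},{"xyz":[0,-0.05,0],"twist":[0,0,0],"jaw":0},{"xyz":[0,-0.053,0],"twist":[0,0,0],"jaw":0}])

```text
clock: 4.02
tcp_pos: [0.6188, 0.2351, 0.1142]
orientation: [-0.0, 0.988, 0.151, -0.0]
wrist_force: [3.1, -2.6, 0.8]
finger_gap: 0.0003
```

Request:
servo_tool(targets=[{"xyz":[0,-0.002,0],"twist":[0,0,0],"jaw":0},{"xyz":[0,-0.004,0],"twist":[0,0,0],"jaw":0},{"xyz":[0,-0.0055,0],"twist":[0,0,0],"jaw":0},{"xyz":[0,-0.007,0],"twist":[0,0,0],"jaw":0},{"xyz":[0,-0.008,0],"twist":[0,0,0],"jaw":0},{"xyz":[0,-0.009,0],"twist":[0,0,0],"jaw":0}])

```text
clock: 4.52
tcp_pos: [0.6161, 0.2435, 0.1142]
orientation: [-0.0, 0.988, 0.151, -0.0]
wrist_force: [1.9, -2.2, -0.3]
finger_gap: -0.0001
```

Request:
servo_tool(targets=[{"xyz":[0,-0.001,0],"twist":[0,0,0],"jaw":0},{"xyz":[0,-0.002,0],"twist":[0,0,0],"jaw":0}])

```text
clock: 4.68
tcp_pos: [0.6156, 0.2454, 0.1142]
orientation: [-0.0, 0.988, 0.151, -0.0]
wrist_force: [1.4, -2.1, -0.0]
finger_gap: -0.0002
```

Request:
servo_tool(targets=[{"xyz":[0,-0.001,0],"twist":[0,0,0],"jaw":0}])

```text
clock: 4.77
tcp_pos: [0.6155, 0.2459, 0.1142]
orientation: [0.001, 0.988, 0.151, 0.0]
wrist_force: [3.5, -5.1, -0.1]
finger_gap: -0.0
```

Request:
servo_tool(targets=[{"xyz":[0,-0.0005,0],"twist":[0,0,0],"jaw":0},{"xyz":[0,-0.0005,0],"twist":[0,0,0],"jaw":0}])

```text
clock: 4.93
tcp_pos: [0.6155, 0.2459, 0.1143]
orientation: [0.001, 0.989, 0.151, 0.0]
wrist_force: [2.6, -4.2, -0.0]
finger_gap: -0.0001
```

Request:
servo_tool(targets=[{"xyz":[0,-0.0005,0],"twist":[0,0,0],"jaw":0},{"xyz":[0,-0.0005,0],"twist":[0,0,0],"jaw":0}])

```text
clock: 5.1
tcp_pos: [0.6154, 0.2458, 0.1143]
orientation: [0.001, 0.989, 0.151, 0.0]
wrist_force: [3.1, -6.7, -1.4]
finger_gap: -0.0002
```

The force is rising without motion, so the hatch is against its stop. I back off, lift and check.

Request:
servo_tool(targets=[{"xyz":[0,0.006,0],"twist":[0,0,0],"jaw":0},{"xyz":[0,0.02,0],"twist":[0,0,0],"jaw":0},{"xyz":[0,0.04,-0.004],"twist":[0,0,0],"jaw":0},{"xyz":[0,0.065,-0.025],"twist":[0,0,0],"jaw":0},{"xyz":[0,0.095,-0.05],"twist":[0,0,0],"jaw":0},{"xyz":[0,0.13,-0.06],"twist":[0,0,0],"jaw":0},{"xyz":[0,0.16,-0.06],"twist":[0,0,0],"jaw":0},{"xyz":[0,0.185,-0.06],"twist":[0,0,0],"jaw":0},{"xyz":[0,0.2,-0.06],"twist":[0,0,0],"jaw":0},{"xyz":[0,0.2,-0.06],"twist":[0,0,0],"jaw":0}])

```text
clock: 5.93
tcp_pos: [0.6754, 0.0527, 0.1738]
orientation: [-0.0, 0.989, 0.149, -0.0]
wrist_force: [-0.3, -0.2, 0.4]
finger_gap: 0.0001
```

```bash
python3 - <<'E'
from h import *
c=cam("side"); save(c,"side1.png"); P=cloud(c); Z=P[...,2]
hsv=cv2.cvtColor(c["color"],cv2.COLOR_RGB2HSV).astype(int); H,S=hsv[...,0],hsv[...,1]
ok=c["depth"]>0
R0=np.array([.6215,.2287]); t=np.radians(17); ex=np.array([np.cos(t),np.sin(t)]); ey=np.array([-ex[1],ex[0]])
b=ok&(abs(H-110)<15)&(S>120)&(Z>.12)&(Z<.14)&(np.hypot(P[...,0]-.62,P[...,1]-.23)<.25)
y=(P[b][:,:2]-R0)@ey; print("hatch y",np.percentile(y,[1,5,50,95,99]))
g=ok&(abs(H-68)<15)&(S>120)&(Z>.03)&(Z<.05)&(np.hypot(P[...,0]-.49,P[...,1]+.1)<.05)
q=P[g]; print(q.mean(0),np.ptp(q,0),cv2.minEnclosingCircle(q[:,:2].astype(np.float32)))
s=env.get_state(); print(s["tcp_pos"],s["orientation"],s["wrist_force"])
E
```

```text
hatch y [0.03293828 0.03852853 0.11669919 0.14922393 0.15836352]
[ 0.48964096 -0.09766574  0.03644312] [0.03130272 0.03552515 0.01098803] ((0.48996978998184204, -0.10076726227998734), 0.017971569672226906)
[0.67474797 0.05471243 0.17372789] [-5.18820767e-04  9.88674477e-01  1.50073999e-01 -5.51859872e-04] [-0.26770154  0.25858739 -0.10625948]
```

View pics/side1.png

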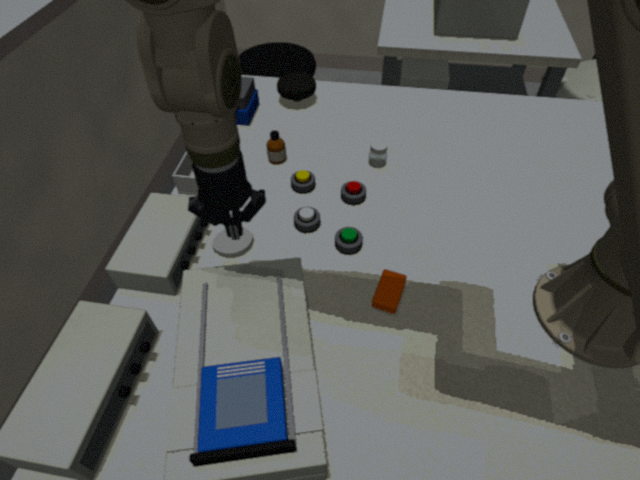

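The side view shows the blue hatch at (243,405) tight against the black stop, its rear at own y ≈ 30 mm: home. I now go over the green key.

Request:
servo_tool(targets=[{"xyz":[-0.014,0.006,0],"twist":[0,0,0],"jaw":0},{"xyz":[-0.04,0.016,0],"twist":[0,0,0],"jaw":0},{"xyz":[-0.074,0.03,0],"twist":[0,0,0],"jaw":0},{"xyz":[-0.11,0.045,0],"twist":[0,0,0],"jaw":0},{"xyz":[-0.145,0.06,0],"twist":[0,0,0],"jaw":0},{"xyz":[-0.18,0.075,0],"twist":[0,0,0],"jaw":0},{"xyz":[-0.207,0.086,0.01],"twist":[0,0,0],"jaw":0},{"xyz":[-0.223,0.093,0.03],"twist":[0,0,0],"jaw":0},{"xyz":[-0.223,0.093,0.055],"twist":[0,0,0],"jaw":0},{"xyz":[-0.223,0.093,0.075],"twist":[0,0,0],"jaw":0},{"xyz":[-0.223,0.093,0.085],"twist":[0,0,0],"jaw":0},{"xyz":[-0.223,0.093,0.085],"twist":[0,0,0],"jaw":0}])

```text
clock: 6.98
tcp_pos: [0.4879, -0.0972, 0.0871]
orientation: [-0.002, 0.988, 0.152, -0.002]
wrist_force: [-0.7, -0.0, 0.3]
finger_gap: -0.0001
```

Request:
servo_tool(targets=[{"xyz":[0.001,0.004,0.008],"twist":[0,0,0],"jaw":0},{"xyz":[0.001,0.004,0.02],"twist":[0,0,0],"jaw":0},{"xyz":[0.001,0.004,0.03],"twist":[0,0,0],"jaw":0},{"xyz":[0.001,0.004,0.037],"twist":[0,0,0],"jaw":0},{"xyz":[0.001,0.004,0.041],"twist":[0,0,0],"jaw":0},{"xyz":[0.001,0.004,0.041],"twist":[0,0,0],"jaw":0},{"xyz":[0.001,0.004,0.041],"twist":[0,0,0],"jaw":0}])

```text
clock: 7.57
tcp_pos: [0.4922, -0.1025, 0.0483]
orientation: [-0.0, 0.988, 0.152, -0.0]
wrist_force: [0.5, 0.7, 0.5]
finger_gap: 0.0001
```

```bash
python3 - <<'E'
from h import *
s=env.get_state(); print(s["tcp_pos"],s["wrist_force"])
c=cam("side"); cv2.imwrite("pics/side2.png",cv2.resize(c["color"][150:290,260:440,::-1],None,fx=4,fy=4))
E
```

```text
[ 0.49219294 -0.10246327  0.04833015] [0.51273515 0.71352734 0.51753384]
```

View pics/side2.png

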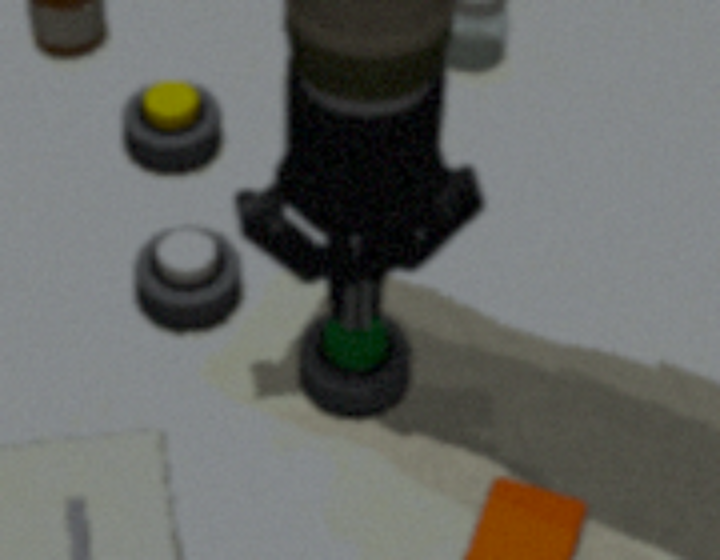

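The fingertips at crop (357,325) are centred just above the green key at (355,345), clear of the neighbours.

Request:
servo_tool(targets=[{"xyz":[-0.001,-0.002,0.002],"twist":[0,0,0],"jaw":0},{"xyz":[-0.001,-0.002,0.004],"twist":[0,0,0],"jaw":0},{"xyz":[-0.001,-0.002,0.006],"twist":[0,0,0],"jaw":0},{"xyz":[-0.001,-0.002,0.0075],"twist":[0,0,0],"jaw":0},{"xyz":[-0.001,-0.002,0.009],"twist":[0,0,0],"jaw":0},{"xyz":[-0.001,-0.002,0.0105],"twist":[0,0,0],"jaw":0},{"xyz":[-0.001,-0.002,0.012],"twist":[0,0,0],"jaw":0},{"xyz":[-0.001,-0.002,0.013],"twist":[0,0,0],"jaw":0}])

```text
clock: 8.28
tcp_pos: [0.4906, -0.101, 0.0353]
orientation: [-0.0, 0.988, 0.151, 0.0]
wrist_force: [-0.9, 0.6, 3.0]
finger_gap: -0.0
```

Request:
servo_tool(targets=[{"xyz":[0,0,0.001],"twist":[0,0,0],"jaw":0},{"xyz":[0,0,0.0015],"twist":[0,0,0],"jaw":0}])

```text
clock: 8.45
tcp_pos: [0.4906, -0.101, 0.0338]
orientation: [-0.0, 0.988, 0.151, 0.0]
wrist_force: [-1.1, 0.4, 3.5]
finger_gap: 0.0001
```

Request:
servo_tool(targets=[{"xyz":[0,0,0.001],"twist":[0,0,0],"jaw":0},{"xyz":[0,0,0.0015],"twist":[0,0,0],"jaw":0}])

```text
clock: 8.62
tcp_pos: [0.4906, -0.101, 0.0324]
orientation: [0.0, 0.988, 0.151, 0.0]
wrist_force: [-1.0, -0.8, 4.0]
finger_gap: 0.0
```

Request:
servo_tool(targets=[{"xyz":[0,0,0.0005],"twist":[0,0,0],"jaw":0},{"xyz":[0,0,0.0005],"twist":[0,0,0],"jaw":0}])

```text
clock: 8.78
tcp_pos: [0.4906, -0.1009, 0.0321]
orientation: [0.0, 0.988, 0.151, 0.0]
wrist_force: [-2.7, 0.3, 4.9]
finger_gap: -0.0003
```

Request:
servo_tool(targets=[{"xyz":[0,0,0.0005],"twist":[0,0,0],"jaw":0},{"xyz":[0,0,0.0005],"twist":[0,0,0],"jaw":0}])

```text
clock: 8.95
tcp_pos: [0.4907, -0.101, 0.032]
orientation: [0.0, 0.988, 0.151, 0.0]
wrist_force: [-3.1, 0.8, 9.8]
finger_gap: -0.0002
```

Request:
servo_tool(targets=[{"xyz":[0,0,0.0005],"twist":[0,0,0],"jaw":0},{"xyz":[0,0,0.0005],"twist":[0,0,0],"jaw":0}])

```text
clock: 9.12
tcp_pos: [0.4907, -0.101, 0.0319]
orientation: [0.0, 0.988, 0.151, 0.0]
wrist_force: [-4.5, 1.4, 13.0]
finger_gap: -0.0001
```

The key is bottomed (z 0.032, force rising with no travel). I release straight up.

Request:
servo_tool(targets=[{"xyz":[0,0,-0.002],"twist":[0,0,0],"jaw":0},{"xyz":[0,0,-0.005],"twist":[0,0,0],"jaw":0},{"xyz":[0,0,-0.009],"twist":[0,0,0],"jaw":0},{"xyz":[0,0,-0.015],"twist":[0,0,0],"jaw":0},{"xyz":[0,0,-0.035],"twist":[0,0,0],"jaw":0},{"xyz":[0,0,-0.065],"twist":[0,0,0],"jaw":0},{"xyz":[0,0,-0.1],"twist":[0,0,0],"jaw":0},{"xyz":[0,0,-0.13],"twist":[0,0,0],"jaw":0},{"xyz":[0,0,-0.15],"twist":[0,0,0],"jaw":0},{"xyz":[0,0,-0.155],"twist":[0,0,0],"jaw":0},{"xyz":[0,0,-0.155],"twist":[0,0,0],"jaw":0}])

```text
clock: 10.03
tcp_pos: [0.4918, -0.1014, 0.1875]
orientation: [0.001, 0.988, 0.151, 0.002]
wrist_force: [0.9, -0.2, -0.7]
finger_gap: 0.0001
```

```bash
python3 - <<'E'
from h import *
c=cam("side"); save(c,"side3.png"); P=cloud(c); Z=P[...,2]
hsv=cv2.cvtColor(c["color"],cv2.COLOR_RGB2HSV).astype(int); H,S=hsv[...,0],hsv[...,1]
ok=c["depth"]>0
R0=np.array([.6215,.2287]); t=np.radians(17); ey=np.array([-np.sin(t),np.cos(t)])
b=ok&(abs(H-110)<15)&(S>120)&(Z>.12)&(Z<.14)&(np.hypot(P[...,0]-.62,P[...,1]-.23)<.25)
print("hatch y",np.percentile((P[b][:,:2]-R0)@ey,[1,5,95,99]))
g=ok&(abs(H-68)<15)&(S>120)&(Z>.02)&(Z<.05)&(np.hypot(P[...,0]-.49,P[...,1]+.1)<.05)
q=P[g]; print(np.median(q,0),cv2.minEnclosingCircle(q[:,:2].astype(np.float32)),np.percentile(q[:,2],[50,75,90]))
z0=np.load("side0.npz"); q=z0["P"]; h0=cv2.cvtColor(z0["col"],cv2.COLOR_RGB2HSV).astype(int)
g=(z0["d"]>0)&(abs(h0[...,0]-68)<15)&(h0[...,1]>120)&(q[...,2]>.02)&(q[...,2]<.05)&(np.hypot(q[...,0]-.49,q[...,1]+.1)<.05)
print("before z",np.percentile(q[g][:,2],[50,75,90]))
print(env.get_state()["wrist_force"],env.get_state()["clock"])
E
```

```text
hatch y [0.03281893 0.03851621 0.14926424 0.15554794]
[ 0.48854485 -0.09609871  0.03608267] ((0.4880170524120331, -0.10417010635137558), 0.022322196513414383) [0.03608267 0.03734842 0.03825433]
before z [0.03648678 0.03738273 0.03830624]
[-0.05220111 -0.01654725 -1.06884184] 10.0833
```

View pics/side3.png

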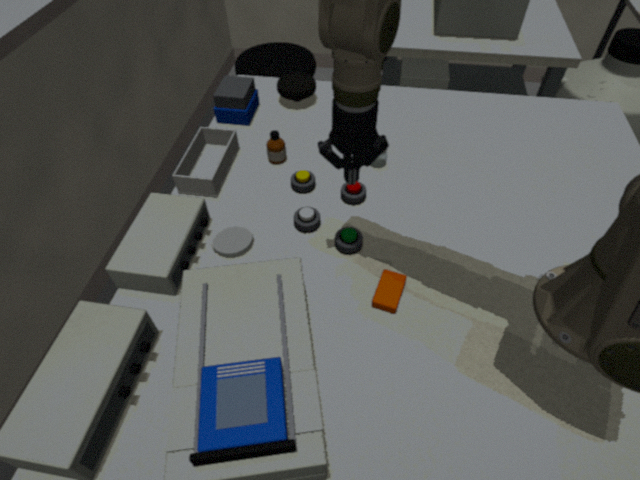

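The hatch at (243,405) is home. The green key at (348,237) is up again with its pod in place, the other things are unmoved and the arm is clear. I'm handing in.

```bash
python3 -c "
from workcell import env
print(env.hand_in())"
```

```text
the job is handed in; nothing more can be done
None
```

I pushed the hatch home first, then pressed the green key fully down once and released it. The job was handed in about 10 s into the 48 s allowed.

- **Hatch:** with the shut fingertips I slid it to its stop, where the force rose to about 7 N with no further travel. The camera afterwards put its rear edge at about own y = 33 mm (30 mm is home), and the picture shows it tight against the black stop.
- **Green key:** I pressed until the fingertips stopped at z = 32 mm, the fully-down height. The force there reached 13 N (14 N with the sideways part), well above the 4.5 N needed and firmer than a light touch required. After release, the key's top measured the same height as before the press.
- **Everything else:** in the last picture the pods and other loose things stood where they were, and the arm was clear, with about 1 N residual on the wrist sensor. I judged this by eye and did not re-measure each object.

One check disagreed slightly: a circle fitted to the green key came out about 4 mm from the first fit. The key was in the arm's shadow, which makes the fit less reliable. Its median position changed by about 1 mm or less, so I take the pod as not moved.

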